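Lift a split retaining ring out from under its catches with a hook pick

TASK

Take the hook pick from its rack, work its tip gently under one end of the split steel ring on the brass wheel and lift until both ends of the ring have snapped up over the two spring balls. Stand the pick back in its rack, then take the loosened ring off with the gripper and lay it flat on the empty mint-green tray (the one without a glass dome). Do not touch the ring with the fingers before it is free, never press or pull hard with the pick (stay well below 20 N), and leave the other things where they are.

Things in the scene. Friction and masses are not known exactly. Their poses are not given: they have to be found in the camera images.
- wheel: Fixed brass wheel (80 mm across, 87 over the teeth, face 20 mm above the bench) on a round black block 92 mm across. Origin on the bench under its axis. In the middle a plain steel shaft, 29 mm thick, top 47 mm above the bench. The split ring lies round it on three brass studs (7 mm across, tops 27 mm above the bench, 17 mm from the axis at 0 and +-100 degrees from the wheel's +x).
- wheel_face (a point): Point on the wheel's flat top face, 30 mm from its axis on the wheel's -x side, 20 mm above the bench. On this side nothing stands on the face from the shaft outward, so under the ring's two ends there is 7 mm of open height above the face.
- catch_a (a point): Centre of a steel ball (6 mm across, 33.9 mm above the bench) at +125 degrees from the wheel's +x, sticking 3 mm out of the shaft above the ring. It is on a spring (5 N, rising 2.5 N per mm) and gives way inward when the ring is pulled up past it (roughly 4 to 10 N at a ring end), then springs out under the ring.
- catch_b (a point): The same ball catch at -125 degrees.
- ring_center (a point): Centre of the loose split ring, half-way up: round steel wire 5 mm thick, 41 mm over the outside, 31 mm inside, 30 g. z is its axis, the gap is on its -x side. Held, it lies flat 29.5 mm above the bench. Free, its ends stay 8 to 18 mm higher, on or above the balls, its back lower (it leans 10 to 20 degrees); grip it across the outside along its y and lift straight up.
- ring_end_a (a point): Middle of the wire at the ring's end on its +y side of the gap, 18 mm from the ring's axis, 20 degrees from its -x. The wire runs from here away round the shaft.
- ring_end_b (a point): The same at the other end, on the -y side of the gap.
- pick_handle (a point): Centre of the square aluminium grip of the loose hook pick (100 g): 12 x 12 mm, faces along x and y, 44 mm long along z, which points up. Below it a dark guard disc (36 mm across, 4 mm thick, underside 26 mm below this point). In the rack it stands 94 mm above the bench.
- pick_nose (a point): Lower end of the pick's brass nose (11 mm thick), 38 mm below the grip centre. A 3 mm thick blade hangs from it on the axis; at its foot a flat toe, 3 mm wide and 3.5 mm thick, points along the pick's +x and ends 6.5 mm from the axis. The blade is clamped at a length that differs each time and is not measured: the toe's underside is 28 to 48 mm below this point. Find it by gentle touch.
- pick_rack: Small fixed rack: wooden plate 60 x 60 mm, top 68 mm above the bench, 6 mm thick, on four thin posts, with a square 24 x 24 mm hole in the middle in which the pick hangs by its guard disc. Origin on the bench under the hole's centre, x and y along its sides.
- tray: Round empty mint-green tray without a dome, 125 mm across, flat top about 18 mm above the bench; fixed. Origin on the bench under its centre.
- loupe: Loose black eyeglass (loupe), 30 mm across and 31 mm high; a bystander.
- oil_bottle: Loose brown oil bottle with a black cap, 44 mm across and 72 mm high; a bystander.
Things that resemble listed ones, but are neither listed nor needed, are in the scene too. Leave any red look-alike of the tray alone.

How it is judged:
By the outcome, as a careful person would: the job done as asked, in the order asked, and still so for the second after the job is handed in, with the robot touching nothing.
It also fails if it takes over 67 s, if anything falls off the work surface, if the arm or the gripper's body presses on something with over 40 N, if the wrist force passes 120 N, or if a joint passes its speed limit or range.

ROBOT

A 6-joint arm with a two-finger parallel gripper is mounted at the origin on a cart in front of the work surface, level with it; the furniture and walls round the work are solid. World frame = base frame: x ahead of the robot, y to its left, z up, the work surface at z = 0. Lengths are in m, angles in rad, forces in N, time in s.
With the tool pointing down it reaches from about 0.275 to 1 m from the base axis. Payload 8.4 kg.
Tool frame: the origin (TCP) lies on the centre line of the jaws, within the pads' length; the fingertips stand 17 mm ahead of it and the grasp point (between the pads) lies 2 mm behind it; x points along the fingers, z is the direction in which the jaws open and shut, and the axes are right-handed (so a half turn about x gives the same grasp; the last joint's range is limited). The gripper opens to 85 mm and grips with 20 to 120 N. Pads are 22 mm wide; open, the fingers measure 114 mm over their backs; the gripper's body (76 mm by 85 mm) begins 54 mm behind the grasp point. The pads swing forward as they close: fully open they stand 13 mm farther back than shut.
Start: joints at [1.339, 0.353, 1.633, -0, 1.155, -0.002], TCP at [0.142, 0.609, 0.248] pointing down, gripper open.
Joint ranges: [-2.63, 2.63], [-0.92, 2.1], [0.06, 2.66], [-1.3, 4.44], [0, 2.69], [-3.02, 3.02]. Speed limits (rad/s): [2.22, 2.22, 2.79, 3.14, 3.14, 3.14].

INTERFACE

Orientations are given as a rotation vector (axis times angle).
In Python, from workcell import observe, read_camera, calibration, close_job gives the robot as it stands.
- The arm moves only by the tool play_rows, never from a script. Its argument "plan" is text: rows parted by semicolons, each of 6 numbers parted by spaces: the shift along the tool's x, y, z in mm, then the turn, a rotation vector about the tool's x, y, z in degrees. In form: x y z ax ay az; .... A call has 1 to 20 rows; each row is the pose to reach, as a shift and turn from the pose measured when the call began, along the tool's axes at that moment; what a row does not reach only later rows make up. A row lasts 1/8 s, in which the tool goes at most 62.5 mm and 10.7 degrees, less where a joint would pass 70% of its speed; a pose out of reach is approached as far as the arm can. A call with a gripper value outside its range is refused whole. "grip" is the finger opening in mm, from 0 to 85.4, set as the call begins (left out, the last holds). The fingers move at their own pace and stop on an object; the grip force is fixed at half the most. Time passes only in rows, so rows that repeat a pose let the fingers close. It gives the time, the measured TCP pose, the force and the opening at its end, in the units of the state.
- observe(): the state, without advancing time (a new reading comes with each control period).
- read_camera(name): name is "scene" or "top"; returns (picture, depth): 420x560x3 uint8, red, green, blue; 420x560 float32, m along the optical axis (not along the pixel's ray), 0 where there is no reading.
- calibration(name): a dict with "vertical_fov" (degrees; the focal length in pixels is half the picture's height over the tangent of half this angle, whatever the lens; pixels are square), "cx", "cy" (the principal point, pixels), "camera_from_world" (4x4, takes a point from world to camera coordinates). Camera axes: x right, y down, z forward; pixel columns grow to the right and rows downward; lengths in m; the calibration is good to about 2 mm. A picture is of the moment at which its call begins. calibration takes no time and is no camera call.
- close_job(): hands the job in, once; it reports no verdict.
The state is a dict: "time": time; "qpos": joint angles; "dq": joint speeds; "tau": joint torques, N m; "position": TCP position; "tcp_rot": TCP orientation; "wrist_force": force on the tool from outside, world axes, zero at the start; "wrist_torque": the same for the moment, N m; "grip_width": finger opening in m.
Only numpy, scipy, OpenCV 4.12 (cv2) and the standard library are available. Lean on these libraries where they do the work, as an engineer would, in place of code of your own. Each camera call takes 0.05 s, during which the arm holds its last target. There are 200 camera calls.

## Working session

There is one attempt and no reset: what is moved stays moved. The work goes in short steps, Python scripts to look and compute and a tool call to move; the robot and the scene stay as the last step left them, time stands still between calls to the robot, and variables do not carry over. Pictures are saved under pics/ and viewed, about 8 in all and at most 12, crops included, and the job is handed in when it is done.

Besides the shell and the picture viewer there is one more tool, called after "Request:" by a JSON object that holds its "method" and its "body". play_rows: Moves the arm, as the interface text tells. Its arguments: {"type":"object","properties":{"plan":{"type":"string"},"grip":{"type":"number"}},"required":["plan"]}

```bash
mkdir -p pics; ls; cat > h.py <<'E'
import numpy as np, cv2
from workcell import observe, read_camera, calibration, close_job
def cam(n):
    c=calibration(n); f=210/np.tan(np.radians(c["vertical_fov"])/2)
    return f,c["cx"],c["cy"],np.array(c["camera_from_world"])
def proj(n,p):
    f,cx,cy,T=cam(n); q=T[:3,:3]@np.array(p)+T[:3,3]; return cx+f*q[0]/q[2],cy+f*q[1]/q[2]
def ray(n,u,v):
    f,cx,cy,T=cam(n); R=T[:3,:3]; o=-R.T@T[:3,3]; return o,R.T@np.array([(u-cx)/f,(v-cy)/f,1])
def onz(n,u,v,z):
    o,d=ray(n,u,v); return o+d*(z-o[2])/d[2]
def cloud(n,depth):
    f,cx,cy,T=cam(n); v,u=np.mgrid[:420,:560]; P=np.stack([(u-cx)/f*depth,(v-cy)/f*depth,depth],-1)
    return (P-T[:3,3])@T[:3,:3]
E
python3 - <<'E'
from h import *
for n in("scene","top"):
    p,d=read_camera(n); np.savez(f"{n}0.npz",p=p,d=d); cv2.imwrite(f"pics/{n}0.png",p[...,::-1])
    f,cx,cy,T=cam(n); print(n,f,cx,cy,T.round(3).tolist(),calibration(n).keys(),(d==0).mean())
print(observe())
E
```

```text
pics
scene 531.9400074650464 279.2730387911489 203.55018366245554 [[0.832, -0.555, 0.016, -0.505], [-0.258, -0.411, -0.875, 0.24], [0.492, 0.723, -0.485, 1.017], [0.0, 0.0, 0.0, 1.0]] dict_keys(['vertical_fov', 'cx', 'cy', 'camera_from_world']) 0.007236394557823129
top 533.4637805635527 282.6616088790311 213.62170122995676 [[-0.009, -1.0, -0.003, 0.005], [-0.982, 0.01, -0.19, 0.601], [0.19, 0.001, -0.982, 1.025], [0.0, 0.0, 0.0, 1.0]] dict_keys(['vertical_fov', 'cx', 'cy', 'camera_from_world']) 0.004022108843537415
{'time': 0.1, 'qpos': array([ 1.33863481e+00,  3.53602958e-01,  1.63412041e+00, -5.26133674e-06,
        1.15520844e+00, -2.38199343e-03]), 'dq': array([ 2.77500530e-05, -1.10146111e-03, -1.48017316e-03, -1.98290891e-03,
       -3.80447799e-05,  1.30486160e-03]), 'tau': array([-9.35098760e-04, -6.06366205e+01, -3.42818391e+01, -9.08814741e-05,
        3.89150940e-03, -3.60924943e-06]), 'position': array([0.1422399 , 0.60814178, 0.24759576]), 'tcp_rot': array([-1.03913493,  1.31024396,  1.03774217]), 'wrist_force': array([-0.01912874,  0.24640194,  0.00905895]), 'wrist_torque': array([ 0.00287632, -0.00813789, -0.01761695]), 'grip_width': 0.08520108523002808}
```

View pics/scene0.png

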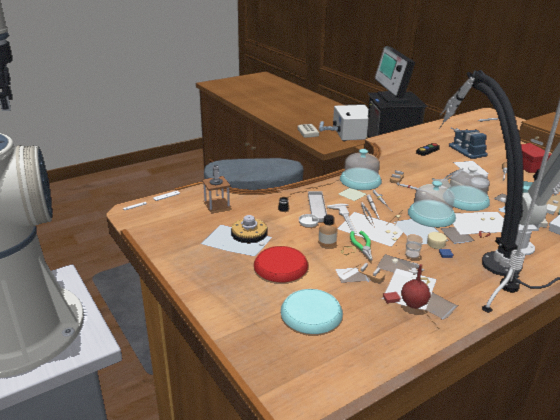

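View pics/top0.png

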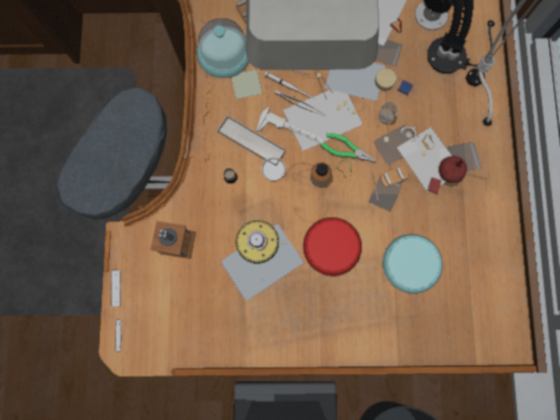

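The scene view shows the rack with the pick at (216,190), the wheel at (249,230), a red tray at (281,263) and a mint tray at (312,310). The domed mint stands are at (361,175), (432,210) and (469,190). In the top view the rack is at (170,240), the wheel (257,241), the red tray (333,246) and the mint tray (413,263).

Candidates for the tray are the mint tray (top 413,263), the red one (333,246) and the domed ones (222,50 and others). I choose the mint one at 413,263. There is only one wheel and one rack. Next is a close crop of each.

```bash
python3 - <<'E'
from h import *
S=np.load("scene0.npz");T=np.load("top0.npz")
def crop(p,u0,v0,w,h): return cv2.resize(p[v0:v0+h,u0:u0+w,::-1],(400,300),interpolation=cv2.INTER_CUBIC)
im=np.vstack([np.hstack([crop(S['p'],209,200,80,60),crop(T['p'],217,211,80,60)]),np.hstack([crop(S['p'],176,158,80,60),crop(T['p'],135,210,80,60)])])
cv2.imwrite("pics/crop0.png",im)
C=cloud("top",T['d']);p=T['p'].astype(int);hsv=cv2.cvtColor(T['p'],cv2.COLOR_RGB2HSV)
def rep(name,m,u,v,r):
    k=np.zeros(m.shape,bool);k[max(0,v-r):v+r,u-r:u+r]=1;m=m&k
    Y,X=np.nonzero(m);c=C[m]
    (cx,cy),rad=cv2.minEnclosingCircle(np.column_stack([X,Y]).astype(np.float32))
    print(name,m.sum(),"med px",np.median(X),np.median(Y),"circ",cx,cy,rad,"med xyz",np.median(c,0).round(4))
rep("mint",(hsv[...,0]>80)&(hsv[...,0]<100)&(hsv[...,1]>60),413,263,45)
rep("wheel",(C[...,2]>.014)&(C[...,2]<.026),257,241,30)
rep("shaft",(C[...,2]>.040),257,241,25)
rep("rack",(C[...,2]>.06)&(C[...,2]<.075),172,240,30)
rep("pick",(C[...,2]>.1),172,240,30)
print(onz("top",413,263,.018))
E
```

```text
mint 313 med px 399.0 272.0 circ 412.3507385253906 263.1865539550781 28.81516456604004 med xyz [ 0.483  -0.2404  0.016 ]
wheel 1068 med px 257.0 242.0 circ 256.8947448730469 241.5 21.82833480834961 med xyz [0.5481 0.0538 0.0196]
shaft 157 med px 256.0 239.0 circ 251.0 234.5 23.200315475463867 med xyz [0.5494 0.0525 0.047 ]
rack 827 med px 169.0 238.0 circ 167.5 237.0 21.219194412231445 med xyz [0.5508 0.2266 0.0684]
pick 64 med px 163.5 233.5 circ 174.03311157226562 234.1504364013672 31.119497299194336 med xyz [0.5524 0.2268 0.1156]
[ 0.50192311 -0.26845486  0.018     ]
```

View pics/crop0.png

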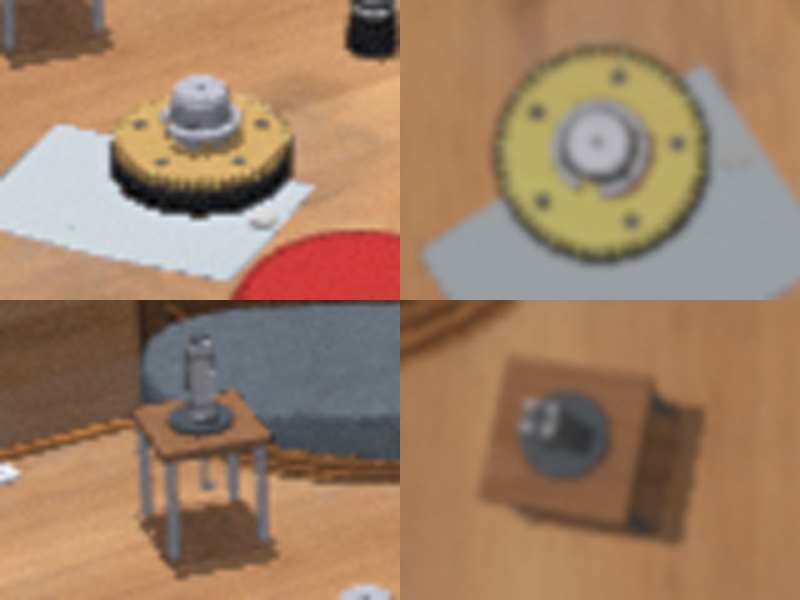

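Left crops: the wheel with the ring round its shaft. In the top view the gap shows as a break at about px (254,249), towards -x and a little +y. Right crops: the rack is slightly turned and the pick stands upright in it, with its grip top at px (163,233). Next are the finer poses.

```bash
python3 - <<'E'
from h import *
S=np.load("scene0.npz");T=np.load("top0.npz")
for n,D in(("top",T),("scene",S)):
    C=cloud(n,D['d']);X,Y,Z=C[...,0],C[...,1],C[...,2]
    m=(abs(X-.551)<.05)&(abs(Y-.227)<.05)
    pl=m&(Z>.062)&(Z<.074);r=cv2.minAreaRect((C[pl][:,:2]*1000).astype(np.float32));print(n,"plate mm",r,np.median(C[pl][:,2]),pl.sum())
    g=m&(Z>.08)&(Z<.113);print(" grip",g.sum(),C[g].mean(0).round(4)); g=m&(Z>.1135)&(Z<.12);print(" griptop",g.sum(),C[g].mean(0).round(4),C[g][:,:2].min(0),C[g][:,:2].max(0))
    w=(abs(X-.548)<.06)&(abs(Y-.054)<.06)
    a=w&(Z>.0165)&(Z<.0235);c=cv2.minEnclosingCircle((C[a][:,:2]*1000).astype(np.float32));e=cv2.minAreaRect((C[a][:,:2]*1000).astype(np.float32));print(" wheel",c,e[0],e[1])
    a=w&(Z>.045)&(Z<.05);print(" shaft top",a.sum(),C[a].mean(0).round(4))
# polar profile, top view
P=cv2.cvtColor(T['p'],cv2.COLOR_RGB2LAB).astype(np.float32)
b=P[...,2];L=P[...,0]
u0,v0=proj("top",[.548,.0535,.0295]);print("ringc px",u0,v0)
for z,r in((.0295,.018),(.0295,.0195),(.020,.030)):
    print(z,r)
    for a in range(-180,180,10):
        t=np.radians(a);u,v=proj("top",[.548+r*np.cos(t),.0535+r*np.sin(t),z])
        s=cv2.getRectSubPix(b,(1,1),(u,v))[0,0];l=cv2.getRectSubPix(L,(1,1),(u,v))[0,0];print(a,int(s),int(l),end=" | ")
    print()
for n,D in(("top",T),("scene",S)):
    k=cv2.inRange(cv2.cvtColor(D['p'],cv2.COLOR_RGB2HSV),(80,60,60),(100,255,255))
    C=cloud(n,D['d']);q=(k>0)&(abs(C[...,0]-.502)<.075)&(abs(C[...,1]+.268)<.075);c=C[q][:,:2];print(n,"tray",cv2.minEnclosingCircle((c*1000).astype(np.float32)),np.percentile(C[q][:,2],[5,50,95]))
E
```

```text
top plate mm ((553.4515380859375, 229.37490844726562), (61.13438415527344, 60.473060607910156), 80.40614318847656) 0.0683897971234067 813
 grip 36 [0.552  0.2261 0.0971]
 griptop 37 [0.5538 0.2291 0.1163] [0.54844695 0.22246126] [0.56030912 0.2357011 ]
 wheel ((550.1625366210938, 54.883262634277344), 44.696746826171875) (551.1691284179688, 54.932945251464844) (85.70270538330078, 84.43366241455078)
 shaft top 98 [0.551  0.0537 0.0474]
scene plate mm ((554.729248046875, 230.53704833984375), (70.73542785644531, 61.71786880493164), 80.30506896972656) 0.06944991254595456 250
 grip 66 [0.5541 0.226  0.0967]
 griptop 16 [0.5537 0.2257 0.117 ] [0.54701932 0.21997018] [0.55931879 0.23441771]
 wheel ((550.9140625, 53.9500732421875), 46.577667236328125) (551.78173828125, 50.283180236816406) (84.84312438964844, 86.69749450683594)
 shaft top 47 [0.5514 0.0526 0.0475]
ringc px 256.86560447122383 241.60292037324376
0.0295 0.018
-180 154 161 | -170 147 148 | -160 144 141 | -150 143 133 | -140 141 130 | -130 140 127 | -120 138 132 | -110 135 135 | -100 133 136 | -90 130 136 | -80 129 144 | -70 127 14
[... 872 characters left out ...]
-170 165 178 | -160 149 139 | -150 154 148 | -140 166 179 | -130 165 177 | -120 165 178 | -110 165 179 | -100 166 179 | -90 164 174 | -80 147 133 | -70 162 169 | -60 165 176 | -50 165 175 | -40 165 176 | -30 165 177 | -20 165 176 | -10 161 166 | 0 165 175 | 10 165 175 | 20 165 175 | 30 165 174 | 40 165 176 | 50 160 159 | 60 161 166 | 70 166 179 | 80 166 179 | 90 166 179 | 100 165 179 | 110 165 181 | 120 150 144 | 130 148 133 | 140 165 179 | 150 166 181 | 160 166 180 | 170 166 180 | 
top tray ((501.9791259765625, -267.3770751953125), 58.82012176513672) [0.01036402 0.01647796 0.02135305]
scene tray ((500.4472351074219, -273.34429931640625), 60.33943176269531) [0.00704292 0.01836649 0.02129921]
```

```bash
cat >> h.py <<'E'
from scipy.spatial.transform import Rotation as Ro
def go(p,yaw,st=None):
    "rows for TCP at p, tool down, jaw axis (tool z) at world yaw deg (mod 180)"
    st=st or observe(); R=Ro.from_rotvec(st["tcp_rot"]).as_matrix(); best=None
    for y in (yaw,yaw+180):
        z=np.array([np.cos(np.radians(y)),np.sin(np.radians(y)),0]);x=np.array([0,0,-1.]);G=np.column_stack([x,np.cross(z,x),z])
        w=np.degrees(Ro.from_matrix(R.T@G).as_rotvec())
        if best is None or np.linalg.norm(w)<np.linalg.norm(best): best=w
    s=R.T@(np.array(p)-st["position"])*1000
    print("row:",*s.round(1),*best.round(1)); return s,best
def yawz():
    z=Ro.from_rotvec(observe()["tcp_rot"]).as_matrix()[:,2]; return np.degrees(np.arctan2(z[1],z[0]))
E
python3 - <<'E'
from h import *
print(Ro.from_rotvec(observe()["tcp_rot"]).as_matrix().round(3), yawz())
for y in(-9.6,80.4): go([.554,.228,.19],y)
T=np.load("top0.npz");P=cv2.cvtColor(T['p'],cv2.COLOR_RGB2LAB).astype(np.float32);b=P[...,2]
c=np.array([.551,.054])
for z,r in((.0295,.018),(.0295,.0195),(.020,.030)):
    A=np.arange(0,360,2);f=[]
    for a in A:
        t=np.radians(a);f.append(cv2.getRectSubPix(b if z>.025 else P[...,0],(1,1),proj("top",[c[0]+r*np.cos(t),c[1]+r*np.sin(t),z]))[0,0])
    print(z,r,[(int(a),int(x)) for a,x in zip(A,f) if (x>145 if z>.025 else x<155)])
E
```

```text
[[-0.    -0.974  0.228]
 [-0.001  0.228  0.974]
 [-1.    -0.    -0.001]] 76.83472519446087
row: 58.0 -487.5 -276.3 86.4 -0.1 0.1
row: 58.0 -487.5 -276.3 -3.6 -0.1 -0.0
0.0295 0.018 [(152, 147), (154, 151), (156, 155), (158, 157), (160, 160), (162, 162), (164, 162), (166, 162), (168, 162), (170, 160), (172, 157), (174, 154), (176, 151), (178, 147)]
0.0295 0.0195 [(148, 146), (150, 148), (152, 151), (154, 155), (156, 159), (158, 161), (160, 163), (162, 164), (164, 165), (166, 164), (168, 164), (170, 163), (172, 161), (174, 159), (176, 156), (178, 152), (180, 148)]
0.02 0.03 [(52, 152), (54, 140), (56, 127), (58, 126), (60, 128), (62, 135), (64, 149), (126, 146), (128, 137), (130, 132), (132, 134), (134, 142), (198, 149), (200, 138), (202, 132), (204, 133), (206, 140), (208, 152), (270, 153), (272, 141), (274, 135), (276, 132), (278, 137), (280, 147), (342, 151), (344, 142), (346, 136), (348, 134), (350, 140), (352, 148)]
```

Request:
{"method": "play_rows", "body": {"plan": "0 -490 -276 -3.6 0 0;50 -487.5 -276.3 -3.6 0 0;50 -487.5 -276.3 -3.6 0 0;50 -487.5 -276.3 -3.6 0 0;58 -487.5 -276.3 -3.6 0 0;58 -487.5 -276.3 -3.6 0 0;58 -487.5 -276.3 -3.6 0 0;58 -487.5 -276.3 -3.6 0 0;58 -487.5 -276.3 -3.6 0 0;58 -487.5 -276.3 -3.6 0 0;58 -487.5 -276.3 -3.6 0 0", "grip": 50}}

```text
time: 1.48
position: [0.5537, 0.2277, 0.1895]
tcp_rot: [-1.085, 1.286, 1.085]
wrist_force: [-0.1, 0.1, -0.9]
grip_width: 0.0501
```

```bash
python3 - <<'E'
from h import *
o=observe();print(o["position"],o["grip_width"],yawz(),o["qpos"])
p,d=read_camera("scene");cv2.imwrite("pics/s1.png",cv2.resize(p[110:230,140:300,::-1],(800,600),interpolation=cv2.INTER_CUBIC))
go([.554,.2275,.096],80.4)
E
```

```text
[0.55365417 0.22771181 0.18948766] 0.050065466271794735 80.36547823942085 [ 3.88070727e-01  3.74638706e-01  1.74429773e+00 -8.09255853e-04
  1.02460569e+00 -1.01414940e+00]
row: 93.7 -0.9 -0.6 0.0 -0.1 -0.1
```

View pics/s1.png

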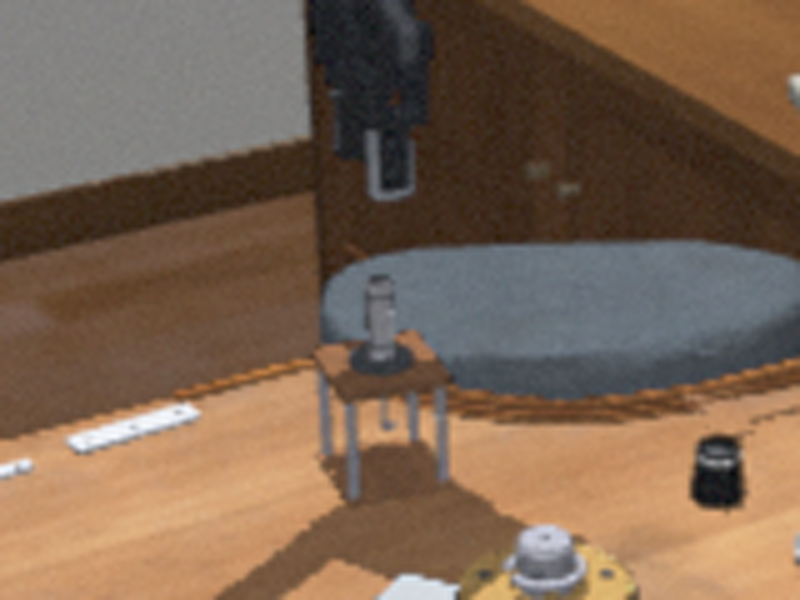

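The gripper stands above the pick. Under the plate, at crop (387,420), the blade and its toe are visible, with the toe pointing right (world +x). Now I go down and grip.

Request:
{"method": "play_rows", "body": {"plan": "40 0 0 0 0 0;70 0 0 0 0 0;88 -0.9 -0.6 0 0 0;93.7 -0.9 -0.6 0 0 0;93.7 -0.9 -0.6 0 0 0;93.7 -0.9 -0.6 0 0 0"}}

```text
time: 2.28
position: [0.5546, 0.2278, 0.0971]
tcp_rot: [-1.086, 1.284, 1.085]
wrist_force: [0.1, 0.1, -0.1]
grip_width: 0.0502
```

Request:
{"method": "play_rows", "body": {"plan": "0 0 0 0 0 0;0 0 0 0 0 0;0 0 0 0 0 0;0 0 0 0 0 0;0 0 0 0 0 0;0 0 0 0 0 0", "grip": 5}}

```text
time: 3.02
position: [0.555, 0.228, 0.0978]
tcp_rot: [-1.086, 1.283, 1.084]
wrist_force: [-1.3, -0.4, 6.5]
grip_width: 0.0112
```

Request:
{"method": "play_rows", "body": {"plan": "-5 0 0 0 0 0;-15 0 0 0 0 0;-25 0 0 0 0 0;-40 0 0 0 0 0;-60 0 0 0 0 0;-80 0 0 0 0 0;-85 0 0 0 0 0;-85 0 0 0 0 0;-85 0 0 0 0 0"}}

```text
time: 4.15
position: [0.5544, 0.2278, 0.1821]
tcp_rot: [-1.086, 1.284, 1.085]
wrist_force: [-0.1, -0.7, -0.9]
grip_width: 0.0106
```

```bash
python3 - <<'E'
from h import *
o=observe();print(o["position"],o["grip_width"],yawz(),o["wrist_force"],o["wrist_torque"])
p,d=read_camera("scene");np.savez("s2.npz",p=p,d=d);
u,v=map(int,proj("scene",o["position"]));print(u,v)
cv2.imwrite("pics/s2.png",cv2.resize(p[v-30:v+60,u-60:u+60,::-1],(800,600),interpolation=cv2.INTER_CUBIC))
E
```

```text
[0.55443876 0.22780531 0.18207756] 0.010595421863889891 80.4367526333508 [-0.07104338 -0.73659754 -0.88752071] [ 0.01440487  0.01389977 -0.01310398]
214 142
```

View pics/s2.png

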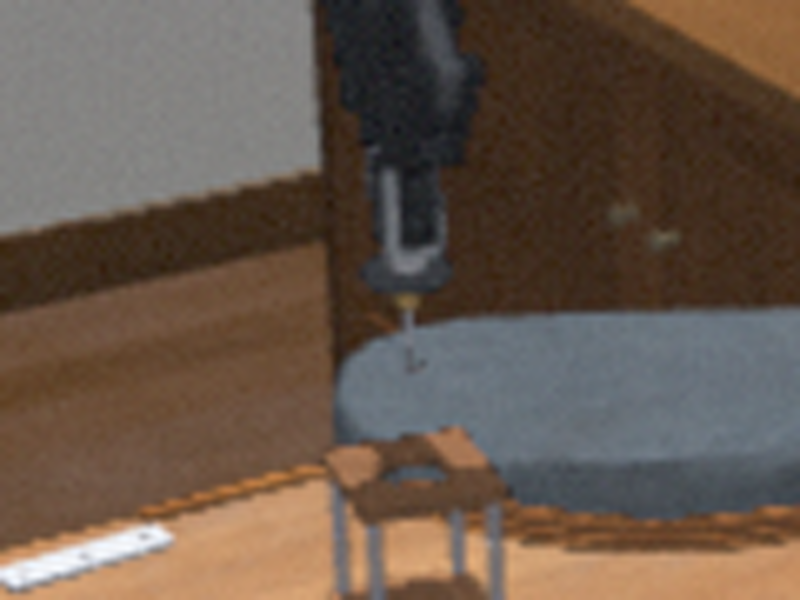

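The pick is held. The nose end is at crop (405,307) and the toe foot at (410,372), pointing right, so the blade length is about 29–31 mm. The empty rack hole is at (415,475).

```bash
python3 - <<'E'
from h import *
S=np.load("s2.npz");o=observe();t=o["position"]
g=cv2.cvtColor(S['p'],cv2.COLOR_RGB2GRAY)
for dz in(.045,.05,.055,.06,.065,.07,.075):
    u,v=proj("scene",t-[0,0,dz]);print(dz,round(u,1),round(v,1),g[int(round(v)),int(u)-5:int(u)+7])
go([.5197,.0474,.182],102); go([.5197,.0474,.13],102)
E
```

```text
0.045 214.9 159.1 [ 62  67  55  46  47  75 102  50  48  48  47  48]
0.05 214.9 160.8 [ 49  47  52  68  75  86 115 107 113 111 116 112]
0.055 215.0 162.6 [112 113 106 112 114 119 113 114 115 113 109 112]
0.06 215.1 164.3 [114 110 114 111 105  96 114 113 114 119 114 111]
0.065 215.2 166.0 [113 112 116 115 109  95 101  89 114 116 114 111]
0.07 215.3 167.8 [115 113 111 113 112 109 113 115 113 114 117 117]
0.075 215.3 169.5 [116 115 112 112 113 113 112 112 112 114 119 118]
row: 0.1 4.3 -183.7 -21.6 -0.0 -0.0
row: 52.1 4.3 -183.6 -21.6 -0.0 -0.0
```

Request:
{"method": "play_rows", "body": {"plan": "0 2 -60 -7 0 0;0 4.3 -120 -14 0 0;0 4.3 -183.7 -21.6 0 0;15 4.3 -183.7 -21.6 0 0;40 4.3 -183.7 -21.6 0 0;52 4.3 -183.7 -21.6 0 0;52 4.3 -183.7 -21.6 0 0;52 4.3 -183.7 -21.6 0 0"}}

```text
time: 5.2
position: [0.5201, 0.0478, 0.1305]
tcp_rot: [-1.363, 1.102, 1.362]
wrist_force: [0.1, 0.6, -1.1]
grip_width: 0.011
```

```bash
python3 - <<'E'
from h import *
o=observe();print(o["position"],o["grip_width"],yawz(),o["wrist_force"],o["wrist_torque"])
p,d=read_camera("scene");q,e=read_camera("top");np.savez("s3.npz",p=p,d=d,q=q,e=e);
u,v=map(int,proj("scene",[.54,.054,.05]))
a=cv2.resize(p[v-30:v+30,u-40:u+40,::-1],(800,600),interpolation=cv2.INTER_CUBIC)
cv2.imwrite("pics/s3.png",a);print(u,v)
R=proj("scene",[.551,.054,.047]);print("shaft proj",R,"axis at toe",proj("scene",o["position"]-[0,0,.068]))
go([.5197,.0474,.094],102)
E
```

```text
[0.5200957  0.04782325 0.13051284] 0.01095601623019536 102.06467237227635 [ 0.05411767  0.58203972 -1.08202755] [ 0.02828374  0.0287011  -0.02256902]
244 217
shaft proj (np.float64(248.34384406651844), np.float64(217.79371204365026)) axis at toe (np.float64(238.5118444864894), np.float64(216.8178804303424))
row: 36.8 0.6 -0.1 0.1 -0.1 0.1
```

View pics/s3.png

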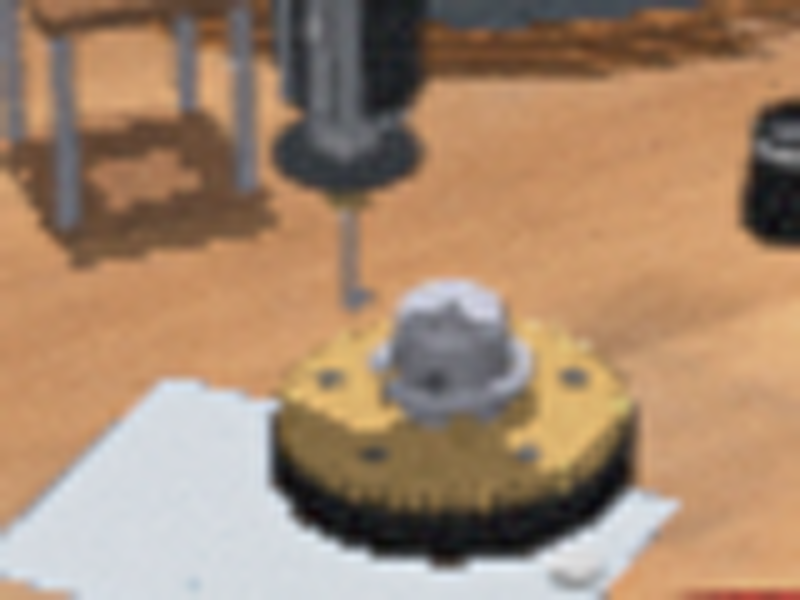

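Request:
{"method": "play_rows", "body": {"plan": "10 0.3 0 0 0 0;20 0.6 0 0 0 0;28 0.6 0 0 0 0;32 0.6 0 0 0 0;34 0.6 0 0 0 0;35 0.6 0 0 0 0;36 0.6 0 0 0 0;36 0.6 0 0 0 0"}}

```text
time: 6.3
position: [0.5198, 0.0475, 0.0949]
tcp_rot: [-1.364, 1.102, 1.361]
wrist_force: [-0.5, 0.6, -1.4]
grip_width: 0.0109
```

Request:
{"method": "play_rows", "body": {"plan": "0.5 0 0 0 0 0;1 0 0 0 0 0;1.5 0 0 0 0 0;1.5 0 0 0 0 0"}}

```text
time: 6.8
position: [0.5197, 0.0475, 0.0934]
tcp_rot: [-1.364, 1.102, 1.361]
wrist_force: [-1.0, 0.2, -1.4]
grip_width: 0.011
```

Request:
{"method": "play_rows", "body": {"plan": "0.5 0 0 0 0 0;1 0 0 0 0 0;1 0 0 0 0 0"}}

```text
time: 7.18
position: [0.5197, 0.0475, 0.0923]
tcp_rot: [-1.364, 1.102, 1.361]
wrist_force: [0.1, -1.3, -0.9]
grip_width: 0.0115
```

Request:
{"method": "play_rows", "body": {"plan": "0.5 0 0 0 0 0;1 0 0 0 0 0;1 0 0 0 0 0"}}

```text
time: 7.55
position: [0.5197, 0.0475, 0.0913]
tcp_rot: [-1.364, 1.102, 1.361]
wrist_force: [0.1, 0.5, -0.6]
grip_width: 0.0111
```

Request:
{"method": "play_rows", "body": {"plan": "0.5 0 0 0 0 0;1 0 0 0 0 0;1 0 0 0 0 0"}}

```text
time: 7.92
position: [0.52, 0.0475, 0.091]
tcp_rot: [-1.364, 1.102, 1.361]
wrist_force: [-3.1, 0.1, 9.9]
grip_width: 0.0106
```

Request:
{"method": "play_rows", "body": {"plan": "-1 0 0 0 0 0;-1.9 0 -1 0 0 0;-1.9 -1 -2 0 0 0;-1.9 -2 -2 0 0 0;-1.9 -3 -2 0 0 0;-1.9 -3 -2 0 0 0"}}

```text
time: 8.68
position: [0.5234, 0.0463, 0.0929]
tcp_rot: [-1.364, 1.102, 1.361]
wrist_force: [1.4, 0.2, -0.4]
grip_width: 0.011
```

Request:
{"method": "play_rows", "body": {"plan": "0 -1 0 0 0 0;0 -2 0 0 0 0;0 -3 0 0 0 0;0 -4 0 0 0 0;0 -4 0 0 0 0;0 -4 0 0 0 0"}}

```text
time: 9.43
position: [0.5273, 0.0471, 0.0929]
tcp_rot: [-1.364, 1.102, 1.361]
wrist_force: [-0.3, -0.5, -0.4]
grip_width: 0.0111
```

Request:
{"method": "play_rows", "body": {"plan": "0 -0.5 0 0 0 0;0 -1 0 0 0 0;0 -1 0 0 0 0"}}

```text
time: 9.8
position: [0.5283, 0.0473, 0.0929]
tcp_rot: [-1.364, 1.102, 1.361]
wrist_force: [-0.8, 1.2, -0.7]
grip_width: 0.0111
```

Request:
{"method": "play_rows", "body": {"plan": "0 -0.5 0 0 0 0;0 -1 0 0 0 0;0 -1 0 0 0 0"}}

```text
time: 10.18
position: [0.5294, 0.0475, 0.0929]
tcp_rot: [-1.364, 1.102, 1.361]
wrist_force: [-0.7, 0.8, -1.0]
grip_width: 0.0109
```

```bash
python3 - <<'E'
from h import *
o=observe();print(o["position"],o["grip_width"],yawz(),o["wrist_force"],o["wrist_torque"])
p,d=read_camera("scene");q,e=read_camera("top");np.savez("s4.npz",p=p,d=d,q=q,e=e);
a=cv2.resize(p[195:240,219:279,::-1],(800,600),interpolation=cv2.INTER_CUBIC)
cv2.imwrite("pics/s4.png",a)
E
```

```text
[0.5293593  0.04752757 0.09291065] 0.010875825555910252 102.06016002762713 [-0.67872485  0.82252972 -1.03984991] [-0.07366161 -0.03878364 -0.02263799]
```

View pics/s4.png

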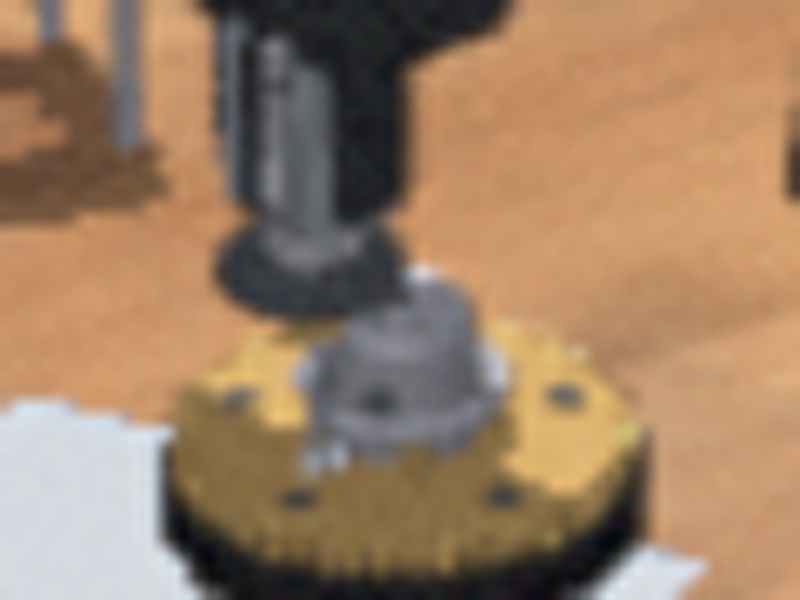

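The toe foot shows at crop (325,455), beside the ring at the shaft's front left, where ring end b should be. Catch b is the dark dot at (380,400). There has been no contact so far, so I move a little further in.

Request:
{"method": "play_rows", "body": {"plan": "0 -0.5 0 0 0 0;0 -1 0 0 0 0;0 -1 0 0 0 0"}}

```text
time: 10.65
position: [0.5303, 0.0477, 0.0929]
tcp_rot: [-1.364, 1.102, 1.361]
wrist_force: [-0.8, -0.3, -1.6]
grip_width: 0.011
```

Request:
{"method": "play_rows", "body": {"plan": "-0.5 0 0 0 0 0;-1 0 0 0 0 0;-1.5 0 0 0 0 0;-2 0 0 0 0 0;-2 0 0 0 0 0"}}

```text
time: 11.28
position: [0.5303, 0.0477, 0.0949]
tcp_rot: [-1.364, 1.102, 1.361]
wrist_force: [-0.5, 1.1, -1.1]
grip_width: 0.0114
```

Request:
{"method": "play_rows", "body": {"plan": "-0.5 0 0 0 0 0;-1 0 0 0 0 0;-1 0 0 0 0 0;-1 0 0 0 0 0"}}

```text
time: 11.78
position: [0.5301, 0.0477, 0.0958]
tcp_rot: [-1.364, 1.102, 1.361]
wrist_force: [-1.4, -0.6, -1.6]
grip_width: 0.0112
```

Request:
{"method": "play_rows", "body": {"plan": "-0.5 0 0 0 0 0;-1 0 0 0 0 0;-1 0 0 0 0 0;-1 0 0 0 0 0"}}

```text
time: 12.28
position: [0.53, 0.0477, 0.0968]
tcp_rot: [-1.364, 1.102, 1.361]
wrist_force: [-1.5, -0.7, -3.1]
grip_width: 0.011
```

Request:
{"method": "play_rows", "body": {"plan": "-0.5 0 0 0 0 0;-1 0 0 0 0 0;-1 0 0 0 0 0;-1 0 0 0 0 0"}}

```text
time: 12.78
position: [0.5299, 0.0477, 0.0977]
tcp_rot: [-1.363, 1.102, 1.362]
wrist_force: [-1.2, 0.2, -3.6]
grip_width: 0.0111
```

Request:
{"method": "play_rows", "body": {"plan": "-0.5 0 0 0 0 0;-1 0 0 0 0 0;-1 0 0 0 0 0;-1 0 0 0 0 0"}}

```text
time: 13.28
position: [0.5299, 0.0477, 0.0988]
tcp_rot: [-1.364, 1.102, 1.362]
wrist_force: [-0.3, -0.3, -3.4]
grip_width: 0.011
```

Request:
{"method": "play_rows", "body": {"plan": "-0.5 0 0 0 0 0;-1 0 0 0 0 0;-1 0 0 0 0 0;-1 0 0 0 0 0"}}

```text
time: 13.78
position: [0.5303, 0.0477, 0.1]
tcp_rot: [-1.364, 1.102, 1.361]
wrist_force: [-1.0, 0.1, -3.3]
grip_width: 0.0109
```

Request:
{"method": "play_rows", "body": {"plan": "-0.5 0 0 0 0 0;-1 0 0 0 0 0;-1 0 0 0 0 0;-1 0 0 0 0 0"}}

```text
time: 14.28
position: [0.5306, 0.0478, 0.1012]
tcp_rot: [-1.364, 1.101, 1.36]
wrist_force: [-0.8, -0.9, -0.8]
grip_width: 0.0111
```

Request:
{"method": "play_rows", "body": {"plan": "-0.5 0 0 0 0 0;-1 0 0 0 0 0;-1.5 0 0 0 0 0;-1.5 0 0 0 0 0"}}

```text
time: 14.78
position: [0.5307, 0.0478, 0.1028]
tcp_rot: [-1.364, 1.101, 1.36]
wrist_force: [0.4, 0.0, -2.3]
grip_width: 0.0111
```

```bash
python3 - <<'E'
from h import *
o=observe();print(o["position"],o["grip_width"],yawz(),o["wrist_force"],o["wrist_torque"])
p,d=read_camera("scene");q,e=read_camera("top");np.savez("s5.npz",p=p,d=d,q=q,e=e);
a=cv2.resize(p[195:240,219:279,::-1],(800,600),interpolation=cv2.INTER_CUBIC)
cv2.imwrite("pics/s5.png",a)
E
```

```text
[0.5307027  0.04779843 0.10276734] 0.011079357098522336 102.06263319801491 [ 0.43796127  0.03833066 -2.26056661] [ 0.09599785 -0.03764539  0.00652922]
```

View pics/s5.png

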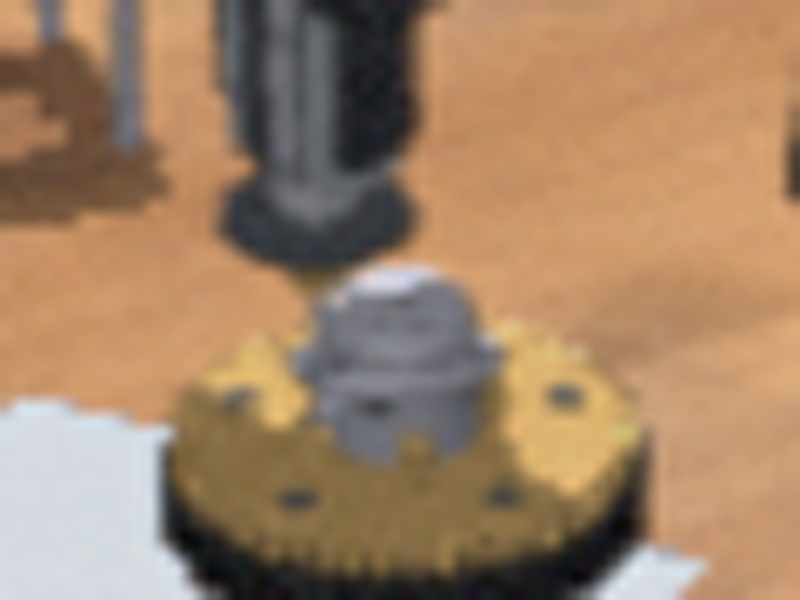

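End b is above its ball: the ring band is now at y≈375 with the ball beneath it at (378,408). I keep lifting for the other end.

Request:
{"method": "play_rows", "body": {"plan": "-0.5 0 0 0 0 0;-1 0 0 0 0 0;-1 0 0 0 0 0;-1 0 0 0 0 0"}}

```text
time: 15.38
position: [0.5307, 0.0478, 0.1037]
tcp_rot: [-1.364, 1.101, 1.36]
wrist_force: [-0.3, -0.7, -1.3]
grip_width: 0.0104
```

Request:
{"method": "play_rows", "body": {"plan": "-0.5 0 0 0 0 0;-1 0 0 0 0 0;-1 0 0 0 0 0;-1 0 0 0 0 0"}}

```text
time: 15.88
position: [0.5307, 0.0478, 0.1047]
tcp_rot: [-1.364, 1.101, 1.36]
wrist_force: [0.6, 0.3, -4.2]
grip_width: 0.0108
```

Request:
{"method": "play_rows", "body": {"plan": "-0.5 0 0 0 0 0;-1 0 0 0 0 0;-1 0 0 0 0 0;-1 0 0 0 0 0"}}

```text
time: 16.38
position: [0.5306, 0.0478, 0.1057]
tcp_rot: [-1.364, 1.101, 1.36]
wrist_force: [2.0, 1.6, -4.1]
grip_width: 0.0112
```

Request:
{"method": "play_rows", "body": {"plan": "-0.5 0 0 0 0 0;-1 0 0 0 0 0;-1 0 0 0 0 0;-1 0 0 0 0 0"}}

```text
time: 16.88
position: [0.5307, 0.0478, 0.1068]
tcp_rot: [-1.365, 1.101, 1.36]
wrist_force: [0.8, 0.7, -5.2]
grip_width: 0.0112
```

Request:
{"method": "play_rows", "body": {"plan": "-0.5 0 0 0 0 0;-1 0 0 0 0 0;-1 0 0 0 0 0;-1 0 0 0 0 0"}}

```text
time: 17.38
position: [0.5307, 0.0477, 0.1079]
tcp_rot: [-1.365, 1.101, 1.36]
wrist_force: [1.3, 0.8, -3.6]
grip_width: 0.0116
```

Request:
{"method": "play_rows", "body": {"plan": "-0.5 0 0 0 0 0;-1 0 0 0 0 0;-1 0 0 0 0 0;-1 0 0 0 0 0"}}

```text
time: 17.88
position: [0.5307, 0.0477, 0.109]
tcp_rot: [-1.365, 1.101, 1.36]
wrist_force: [0.1, -0.4, -1.5]
grip_width: 0.011
```

```bash
python3 - <<'E'
from h import *
o=observe();print(o["position"],o["wrist_force"])
p,d=read_camera("scene");q,e=read_camera("top");np.savez("s6.npz",p=p,d=d,q=q,e=e);
f=lambda p,u,v:cv2.resize(p[v:v+45,u:u+30,::-1],(400,600),interpolation=cv2.INTER_CUBIC)
cv2.imwrite("pics/s6.png",np.hstack([f(p,234,200),f(q,242,220)]))
E
```

```text
[0.53071103 0.04765884 0.10898294] [ 0.0674384  -0.43422166 -1.54030366]
```

View pics/s6.png

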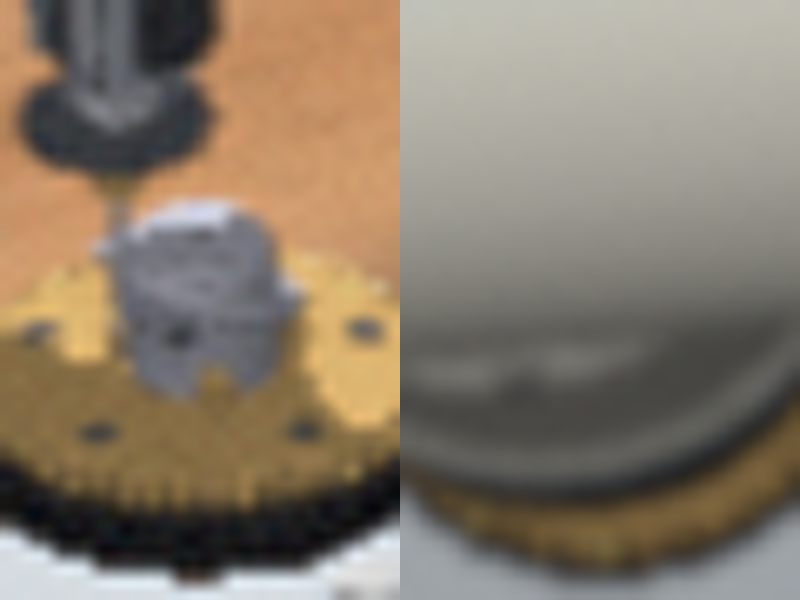

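Both ends look high: the left end is at crop (100,248), the ring leans to lower right, and ball b is under it at (180,335). I lower the toe out of contact and back it out.

Request:
{"method": "play_rows", "body": {"plan": "1 0 0 0 0 0;2 0 0 0 0 0;3 0 0 0 0 0;4 0 0 0 0 0;5 0 0 0 0 0;6 0 0 0 0 0;7 0 0 0 0 0;7 0 0 0 0 0"}}

```text
time: 18.98
position: [0.5307, 0.0476, 0.1018]
tcp_rot: [-1.365, 1.101, 1.36]
wrist_force: [1.2, -0.7, -0.3]
grip_width: 0.0111
```

Request:
{"method": "play_rows", "body": {"plan": "0 1 0 0 0 0;0 2 0 0 0 0;0 3 0 0 0 0;0 4 0 0 0 0;0 6 0 0 0 0;0 9 0 0 0 0;0 14 0 0 0 0;0 20 0 0 0 0;0 30 0 0 0 0;-20 40 0 0 0 0;-60 50 0 0 0 0;-80 80 60 0 0 0;-80 80 60 0 0 0"}}

```text
time: 20.6
position: [0.4377, 0.0909, 0.1826]
tcp_rot: [-1.366, 1.099, 1.361]
wrist_force: [1.0, -0.1, -0.4]
grip_width: 0.0108
```

```bash
python3 - <<'E'
from h import *
o=observe();print(o["position"],o["wrist_force"],yawz())
p,d=read_camera("scene");q,e=read_camera("top");np.savez("s7.npz",p=p,d=d,q=q,e=e);
f=lambda p,u,v:cv2.resize(p[v:v+45,u:u+30,::-1],(400,600),interpolation=cv2.INTER_CUBIC)
cv2.imwrite("pics/s7.png",np.hstack([f(p,234,200),f(q,242,220)]))
go([.5545,.228,.182],80.4)
for n,D in(("scene",d),("top",e)):
    C=cloud(n,D)
    c=np.array([.552,.0532]);r=np.hypot(C[...,0]-c[0],C[...,1]-c[1]);m=(r>.0155)&(r<.022)&(C[...,2]>.023);a=np.degrees(np.arctan2(C[...,1]-c[1],C[...,0]-c[0]))%360
    for k in range(0,360,20):
        s=m&(a>=k)&(a<k+20)
        if s.any(): print(k,s.sum(),(1000*np.percentile(C[s][:,2],[50,90])).round(1),end=" | ")
    print()
E
```

```text
[0.43769512 0.09092766 0.18260699] [ 1.02943564 -0.0596016  -0.43642383] 102.15047299567426
row: 0.2 -141.9 110.5 21.8 -0.0 0.2
20 1 [46.2 46.2] | 100 2 [41.7 42.9] | 120 3 [41.6 41.9] | 160 1 [41.1 41.1] | 180 5 [41.7 43.9] | 200 4 [42.9 43.3] | 220 7 [36.8 39.8] | 240 8 [30.6 39. ] | 260 3 [36.9 39. ] | 280 4 [35.  36.2] | 300 4 [33.7 35.2] | 320 2 [29.7 33.9] | 340 1 [33.1 33.1] | 
0 6 [31.7 32.7] | 20 4 [31.  33.6] | 40 5 [34.6 35.9] | 160 1 [41.9 41.9] | 180 8 [42.9 45.2] | 200 6 [41.3 43.9] | 220 11 [37.4 40.4] | 240 7 [37.  39.3] | 260 5 [36.4 38. ] | 280 3 [32.5 33. ] | 300 3 [31.9 32. ] | 320 4 [31.4 33.4] | 340 4 [29.7 33.5] |
```

View pics/s7.png

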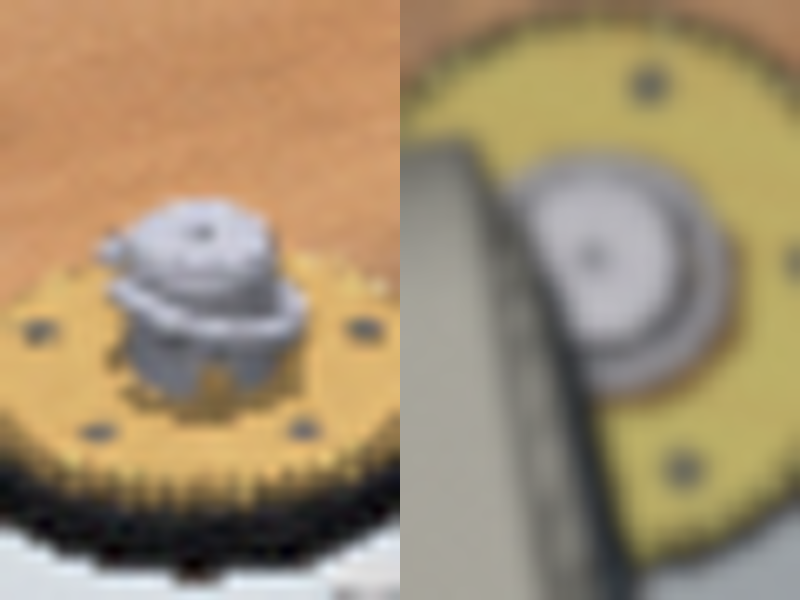

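The ring leans freely with both ends high, at crop (100,248) and (120,290). The depth agrees: the ends are about 42 mm high and the back about 32 mm. Now I return the pick.

Request:
{"method": "play_rows", "body": {"plan": "0.2 -60 40 10 0 0;0.2 -120 90 21.8 0 0;0.2 -142 110.5 21.8 0 0;0.2 -142 110.5 21.8 0 0;0.2 -142 110.5 21.8 0 0;0.2 -142 110.5 21.8 0 0"}}

```text
time: 21.45
position: [0.554, 0.2267, 0.1815]
tcp_rot: [-1.086, 1.284, 1.082]
wrist_force: [-0.7, -0.3, -1.0]
grip_width: 0.0113
```

```bash
python3 - <<'E'
from h import *
print(observe()["position"],yawz());go([.5545,.2279,.098],80.4)
E
```

```text
[0.55398426 0.2266747  0.181498  ] 80.31971703782511
row: 83.5 -0.1 1.4 -0.1 -0.1 0.1
```

Request:
{"method": "play_rows", "body": {"plan": "0 0 1.4 0 0 0;10 0 1.4 0 0 0;25 0 1.4 0 0 0;40 0 1.4 0 0 0;55 0 1.4 0 0 0;70 0 1.4 0 0 0;78 0 1.4 0 0 0;81 0 1.4 0 0 0;83 0 1.4 0 0 0;83 0 1.4 0 0 0;83 0 1.4 0 0 0"}}

```text
time: 22.82
position: [0.5547, 0.228, 0.0989]
tcp_rot: [-1.086, 1.283, 1.081]
wrist_force: [-0.7, -0.2, -1.8]
grip_width: 0.0109
```

Request:
{"method": "play_rows", "body": {"plan": "0.3 0 0 0 0 0;0.6 0 0 0 0 0;0.6 0 0 0 0 0"}}

```text
time: 23.2
position: [0.5547, 0.2281, 0.0984]
tcp_rot: [-1.086, 1.283, 1.081]
wrist_force: [0.7, 0.6, -0.9]
grip_width: 0.0112
```

Request:
{"method": "play_rows", "body": {"plan": "0.4 0 0 0 0 0;0.8 0 0 0 0 0;0.8 0 0 0 0 0;0.8 0 0 0 0 0"}}

```text
time: 23.7
position: [0.5547, 0.2281, 0.0978]
tcp_rot: [-1.086, 1.283, 1.081]
wrist_force: [-1.6, -0.8, 5.3]
grip_width: 0.0111
```

Request:
{"method": "play_rows", "body": {"plan": "0 0 0 0 0 0;0 0 0 0 0 0;0 0 0 0 0 0;0 0 0 0 0 0", "grip": 50}}

```text
time: 24.2
position: [0.5547, 0.2281, 0.0977]
tcp_rot: [-1.086, 1.283, 1.081]
wrist_force: [-1.0, 0.3, -0.7]
grip_width: 0.0504
```

Request:
{"method": "play_rows", "body": {"plan": "-10 0 0 0 0 0;-30 0 0 0 0 0;-50 0 0 0 0 0;-80 0 0 0 0 0;-80 0 0 0 0 0;-80 0 0 0 0 0"}}

```text
time: 24.95
position: [0.5542, 0.228, 0.1776]
tcp_rot: [-1.086, 1.283, 1.081]
wrist_force: [0.1, -0.2, -0.5]
grip_width: 0.0504
```

```bash
python3 - <<'E'
from h import *
o=observe();t=o["position"];print(t)
p,d=read_camera("scene");q,e=read_camera("top");np.savez("s8.npz",p=p,d=d,q=q,e=e)
f=lambda p,u,v,w=30:cv2.resize(p[v:v+int(1.5*w),u:u+w,::-1],(400,600),interpolation=cv2.INTER_CUBIC)
cv2.imwrite("pics/s8.png",np.hstack([f(p,195,135,65),f(q,242,220)]))
for n,D in(("scene",d),("top",e)):
    C=cloud(n,D);X,Y,Z=C[...,0],C[...,1],C[...,2]
    m=(abs(X-t[0])<.05)&(abs(Y-t[1])<.07)
    z=np.sort(Z[m&(Z>.125)]);print(n,"finger lowest",z[:12].round(4),"pick top",np.percentile(Z[m&(Z>.09)&(Z<.122)],98) if (m&(Z>.09)&(Z<.122)).any() else 0,C[m&(Z>.112)&(Z<.12)].mean(0).round(4))
    r=np.hypot(X-.552,Y-.0532);s=(r>.0165)&(r<.026)&(Z>.0285)&(Z<.045);P=C[s]
    A=np.c_[P[:,0]-.552,P[:,1]-.0532,np.ones(len(P))]
    for _ in range(4):
        k,*_r=np.linalg.lstsq(A,P[:,2],rcond=None);g=abs(A@k-P[:,2])<.003;A,P=A[g],P[g]
    print(" plane",k.round(4),len(P),"tilt",np.degrees(np.arctan(np.hypot(k[0],k[1]))),"high dir",np.degrees(np.arctan2(k[1],k[0])))
    print(" xy range mm",(P[:,:2].min(0)*1000).round(1),(P[:,:2].max(0)*1000).round(1))
for u,v in((100/13.33+234,248/13.33+200),(120/13.33+234,290/13.33+200)): print(onz("scene",u,v,.040).round(4))
E
```

```text
[0.55423002 0.22804723 0.17763156]
scene finger lowest [0.1636 0.1648 0.1652 0.1668 0.1669 0.167  0.1671 0.1671 0.1672 0.1676
 0.168  0.168 ] pick top 0.11932190926952219 [0.5536 0.2248 0.1166]
 plane [-0.3036  0.101   0.0385] 30 tilt 17.743955652409547 high dir 161.59249417387127
 xy range mm [532.3  31.7] [567.4  71.1]
top finger lowest [0.1662 0.1664 0.1691 0.1713 0.1735 0.1741 0.1763 0.1768 0.1776 0.1807
 0.1815 0.1847] pick top 0.1172743111698538 [0.5494 0.2232 0.1154]
 plane [-0.2973  0.0644  0.0367] 63 tilt 16.920004225661057 high dir 167.77417227469678
 xy range mm [532.8  34.4] [570.1  73.4]
[0.5407 0.0698 0.04  ]
[0.5362 0.0548 0.04  ]
```

View pics/s8.png

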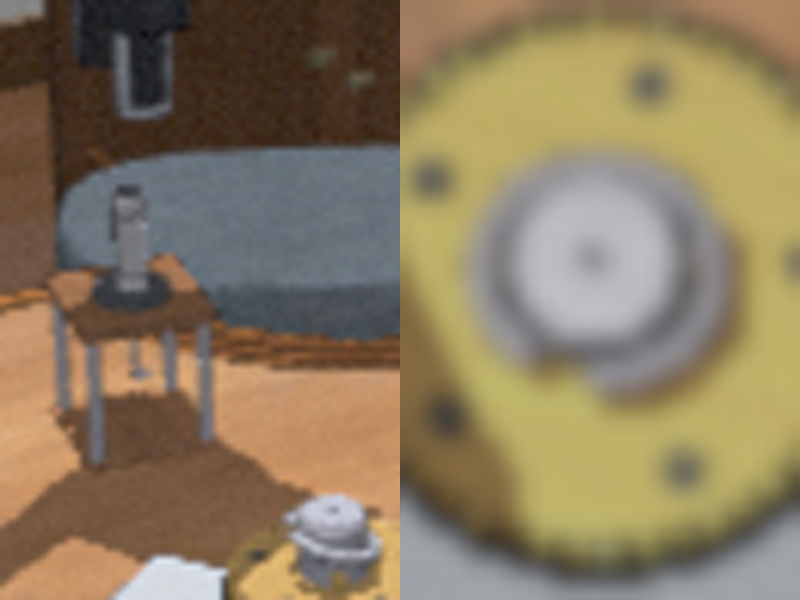

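The pick stands in its rack (left crop, 130,250), with its toe hanging below at (138,373). In the top view (right crop) the ring centre is near (600,275) and the gap at (565,365), so ring yaw is about -16° and its y axis about 74°.

```bash
python3 - <<'E'
from h import *
go([.5512,.0532,.13],74);go([.5512,.0532,.0425],74)
E
```

```text
row: 47.1 -26.7 -172.6 6.3 -0.1 0.1
row: 134.6 -26.5 -172.4 6.3 -0.1 0.1
```

Request:
{"method": "play_rows", "body": {"plan": "0 -9 -60 3 0 0;0 -20 -120 6.3 0 0;20 -26.7 -172.6 6.3 0 0;47 -26.7 -172.6 6.3 0 0;47 -26.7 -172.6 6.3 0 0;47 -26.7 -172.6 6.3 0 0;47 -26.7 -172.6 6.3 0 0", "grip": 60}}

```text
time: 25.92
position: [0.5518, 0.0539, 0.131]
tcp_rot: [-1.004, 1.326, 0.999]
wrist_force: [0.8, 0.4, 0.1]
grip_width: 0.0601
```

```bash
python3 - <<'E'
from h import *
o=observe();print(o["position"],yawz(),o["grip_width"]);go([.5512,.0532,.0425],74)
E
```

```text
[0.55183218 0.05391868 0.13095853] 74.0837002506144 0.06006141023972637
row: 88.5 0.7 -0.8 0.1 -0.0 0.2
```

Request:
{"method": "play_rows", "body": {"plan": "30 0.7 -0.8 0 0 0;55 0.7 -0.8 0 0 0;70 0.7 -0.8 0 0 0;80 0.7 -0.8 0 0 0;85 0.7 -0.8 0 0 0;88.5 0.7 -0.8 0 0 0;88.5 0.7 -0.8 0 0 0;88.5 0.7 -0.8 0 0 0"}}

```text
time: 26.92
position: [0.5515, 0.0532, 0.0428]
tcp_rot: [-1.005, 1.326, 0.999]
wrist_force: [-0.5, 0.2, -0.1]
grip_width: 0.0602
```

Request:
{"method": "play_rows", "body": {"plan": "0 0 0 0 0 0;0 0 0 0 0 0;0 0 0 0 0 0;0 0 0 0 0 0;0 0 0 0 0 0", "grip": 38}}

```text
time: 27.55
position: [0.5519, 0.0534, 0.0432]
tcp_rot: [-1.005, 1.325, 0.999]
wrist_force: [-0.2, 2.7, 4.8]
grip_width: 0.0388
```

Request:
{"method": "play_rows", "body": {"plan": "0 0 0 0 0 0;0 0 0 0 0 0;0 0 0 0 0 0", "grip": 30}}

```text
time: 27.92
position: [0.552, 0.0536, 0.0434]
tcp_rot: [-1.004, 1.325, 0.999]
wrist_force: [-0.9, 4.0, 5.8]
grip_width: 0.0367
```

Request:
{"method": "play_rows", "body": {"plan": "-1 0 0 0 0 0;-3 0 0 0 0 0;-5 0 0 0 0 0;-8 0 0 0 0 0;-8 0 0 0 0 0"}}

```text
time: 28.55
position: [0.552, 0.0535, 0.0517]
tcp_rot: [-1.005, 1.325, 0.998]
wrist_force: [-0.6, 0.4, 0.7]
grip_width: 0.0372
```

Request:
{"method": "play_rows", "body": {"plan": "-5 0 0 0 0 0;-10 0 0 0 0 0;-18 0 0 0 0 0;-30 0 0 0 0 0;-50 0 0 0 0 0;-70 0 0 0 0 0;-70 0 0 0 0 0;-70 0 0 0 0 0"}}

```text
time: 29.55
position: [0.5515, 0.0535, 0.1215]
tcp_rot: [-1.005, 1.325, 0.998]
wrist_force: [0.0, 0.1, 0.1]
grip_width: 0.0368
```

```bash
python3 - <<'E'
from h import *
o=observe();t=o["position"];print(t,o["grip_width"],o["wrist_force"])
p,d=read_camera("scene");np.savez("s9.npz",p=p,d=d)
u,v=map(int,proj("scene",t));f=cv2.resize(p[v-15:v+45,u-40:u+40,::-1],(800,600),interpolation=cv2.INTER_CUBIC);cv2.imwrite("pics/s9.png",f);print(u,v)
C=cloud("scene",d);m=(abs(C[...,0]-t[0])<.03)&(abs(C[...,1]-t[1])<.03)&(C[...,2]>.06)&(C[...,2]<.118)
P=C[m];print(m.sum());k=np.argsort(P[:,2])[:30];print((P[k]*1000).round(0).astype(int).tolist())
C=cloud("scene",d);r=np.hypot(C[...,0]-.552,C[...,1]-.0532);s=(r>.0165)&(r<.026)&(C[...,2]>.0285)&(C[...,2]<.045);print("left on wheel",s.sum())
go([.501,-.269,.12],74)
E
```

```text
[0.55145379 0.05354592 0.12146166] 0.0367634334382796 [0.04237775 0.08639801 0.12039142]
248 190
42
[[542, 30, 108], [544, 28, 108], [546, 32, 108], [554, 74, 109], [552, 27, 109], [537, 31, 109], [549, 28, 109], [553, 26, 109], [552, 74, 109], [539, 29, 109], [547, 29, 109], [555, 70, 110], [540, 31, 110], [555, 75, 111], [554, 27, 111], [566, 42, 111], [541, 29, 111], [537, 31, 111], [563, 37, 112], [568, 45, 112], [534, 30, 112], [537, 34, 113], [538, 32, 113], [554, 68, 114], [547, 25, 114], [545, 26, 114], [543, 27, 114], [549, 70, 114], [540, 27, 115], [556, 71, 115]]
left on wheel 7
row: 1.3 -40.2 -323.9 0.1 0.0 0.2
```

View pics/s9.png

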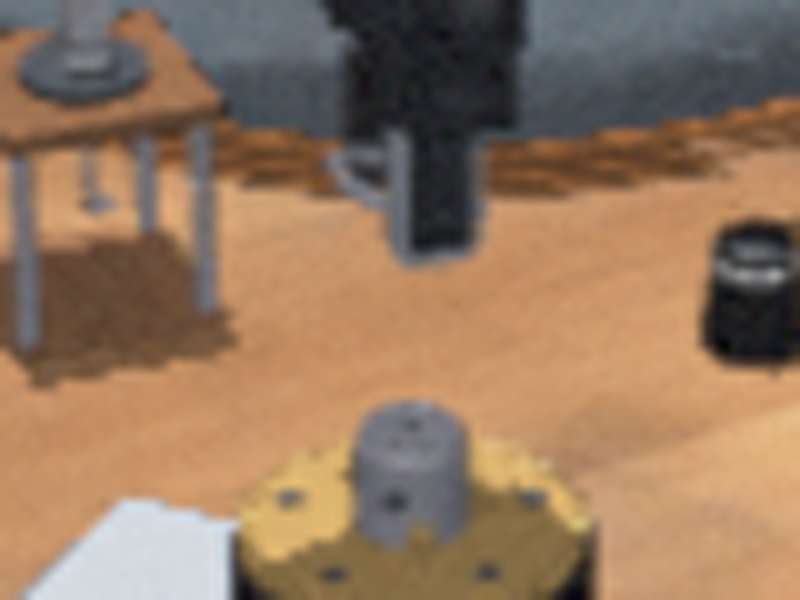

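The ring is held: it shows at crop (330–385,150–200) beside the finger, ends high. The shaft on the wheel is bare, the pick is in the rack at left and the loupe is untouched at (750,290). Now to the mint tray.

Request:
{"method": "play_rows", "body": {"plan": "0 -5 -40 0 0 0;0 -12 -95 0 0 0;0 -19 -150 0 0 0;0 -25 -205 0 0 0;1 -32 -260 0 0 0;1 -38 -305 0 0 0;1 -40 -324 0 0 0;1 -40 -324 0 0 0;1 -40 -324 0 0 0;1 -40 -324 0 0 0"}}

```text
time: 30.85
position: [0.5009, -0.2677, 0.1201]
tcp_rot: [-1.005, 1.325, 1.0]
wrist_force: [-0.8, 0.7, 0.6]
grip_width: 0.0374
```

Request:
{"method": "play_rows", "body": {"plan": "20 0 0 0 0 0;40 0 0 0 0 0;60 0 0 0 0 0;72 0 0 0 0 0;78 0 0 0 0 0;80 0 0 0 0 0;80 0 0 0 0 0;80 0 0 0 0 0"}}

```text
time: 31.85
position: [0.5015, -0.268, 0.0407]
tcp_rot: [-1.006, 1.325, 1.0]
wrist_force: [0.0, 0.8, -1.2]
grip_width: 0.0376
```

Request:
{"method": "play_rows", "body": {"plan": "1 0 0 0 0 0;2 0 0 0 0 0;3 0 0 0 0 0;3 0 0 0 0 0"}}

```text
time: 32.35
position: [0.5015, -0.2679, 0.0375]
tcp_rot: [-1.005, 1.325, 1.0]
wrist_force: [-0.3, 1.4, 0.1]
grip_width: 0.0374
```

Request:
{"method": "play_rows", "body": {"plan": "0.5 0 0 0 0 0;1 0 0 0 0 0;1 0 0 0 0 0"}}

```text
time: 32.72
position: [0.5014, -0.2679, 0.0365]
tcp_rot: [-1.005, 1.325, 1.0]
wrist_force: [-0.4, 0.1, 0.2]
grip_width: 0.0368
```

Request:
{"method": "play_rows", "body": {"plan": "0.5 0 0 0 0 0;1 0 0 0 0 0;1 0 0 0 0 0"}}

```text
time: 33.1
position: [0.5014, -0.2679, 0.0354]
tcp_rot: [-1.005, 1.325, 1.0]
wrist_force: [0.4, 0.3, 0.5]
grip_width: 0.0368
```

Request:
{"method": "play_rows", "body": {"plan": "0.5 0 0 0 0 0;1 0 0 0 0 0;1 0 0 0 0 0"}}

```text
time: 33.48
position: [0.5014, -0.2679, 0.0346]
tcp_rot: [-1.005, 1.325, 1.0]
wrist_force: [-0.7, 0.6, 3.8]
grip_width: 0.0373
```

Request:
{"method": "play_rows", "body": {"plan": "0.5 0 0 0 0 0;1 0 0 0 0 0;1 0 0 0 0 0"}}

```text
time: 33.85
position: [0.5014, -0.2679, 0.0345]
tcp_rot: [-1.005, 1.325, 1.0]
wrist_force: [-4.5, 1.5, 14.1]
grip_width: 0.0373
```

Request:
{"method": "play_rows", "body": {"plan": "-0.8 0 0 0 0 0;-0.8 0 0 0 0 0"}}

```text
time: 34.1
position: [0.5015, -0.268, 0.0353]
tcp_rot: [-1.006, 1.325, 1.0]
wrist_force: [-0.0, 0.3, -0.5]
grip_width: 0.0372
```

Request:
{"method": "play_rows", "body": {"plan": "0 0 0 0 0 0;0 0 0 0 0 0;0 0 0 0 0 0;0 0 0 0 0 0;0 0 0 0 0 0;0 0 0 0 0 0", "grip": 60}}

```text
time: 34.85
position: [0.5015, -0.268, 0.0353]
tcp_rot: [-1.005, 1.325, 1.0]
wrist_force: [1.3, -0.3, 0.4]
grip_width: 0.06
```

Request:
{"method": "play_rows", "body": {"plan": "-10 0 0 0 0 0;-30 0 0 0 0 0;-60 0 0 0 0 0;-100 0 0 0 0 0;-140 0 0 0 0 0;-140 100 0 0 0 0;-140 150 0 0 0 0;-140 150 0 0 0 0;-140 150 0 0 0 0"}}

```text
time: 35.98
position: [0.3553, -0.2264, 0.1753]
tcp_rot: [-1.005, 1.325, 0.999]
wrist_force: [0.7, 0.1, 1.1]
grip_width: 0.0598
```

```bash
python3 - <<'E'
from h import *
o=observe();t=o["position"];print(t,o["time"])
p,d=read_camera("scene");q,e=read_camera("top")
f=lambda p,u,v:cv2.resize(p[v:v+90,u:u+60,::-1],(400,600),interpolation=cv2.INTER_CUBIC);cv2.imwrite("pics/s10.png",np.hstack([f(p,284,265),f(q,383,218)]))
for n,P,D in(("scene",p,d),("top",q,e)):
    C=cloud(n,D);h=cv2.cvtColor(P,cv2.COLOR_RGB2HSV);r=np.hypot(C[...,0]-.501,C[...,1]+.268)
    m=(r<.045)&(h[...,1]<60)&(C[...,2]<.06);c=C[m];print(n,m.sum(),np.median(c,0).round(4),"z",np.percentile(c[:,2],[5,50,95]).round(4),cv2.minEnclosingCircle((c[:,:2]*1000).astype(np.float32)))
    t=(r<.05)&(h[...,1]>90);print(" tray z",np.median(C[t][:,2]) if t.any() else None)
E
```

```text
[ 0.3552909  -0.22637128  0.17531014] 35.975
scene 922 [ 0.4992 -0.2701  0.0195] z [0.0174 0.0195 0.0238] ((501.13092041015625, -267.831787109375), 44.942752838134766)
 tray z None
top 1488 [ 0.5002 -0.268   0.0184] z [0.015  0.0184 0.0228] ((500.98980712890625, -267.9790344238281), 44.9745979309082)
 tray z None
```

```bash
python3 - <<'E'
from h import *
for n in("scene","top"):
    P,D=read_camera(n);C=cloud(n,D);L=cv2.cvtColor(P,cv2.COLOR_RGB2LAB).astype(float);r=np.hypot(C[...,0]-.501,C[...,1]+.268)
    k=r<.055;a0=np.median(L[k],0);m=k&(np.linalg.norm(L[...,1:]-a0[1:],axis=-1)>8);c=C[m]
    print(n,a0,m.sum(),"z",np.percentile(c[:,2],[5,50,95]).round(4),[round(float(x),1) for x in cv2.minAreaRect((c[:,:2]*1000).astype(np.float32))[0]],cv2.minAreaRect((c[:,:2]*1000).astype(np.float32))[1],"tray z",np.median(C[k&~m][:,2]).round(4))
    A=np.c_[c[:,:2]-c[:,:2].mean(0),np.ones(len(c))];q=np.linalg.lstsq(A,c[:,2],rcond=None)[0];print(" slope deg",np.degrees(np.arctan(np.hypot(q[0],q[1]))))
    m2=(abs(C[...,0]-.554)<.02)&(abs(C[...,1]-.228)<.02)&(C[...,2]>.1);print(" pick pts",m2.sum(),C[m2].max(0).round(3))
    s=(np.hypot(C[...,0]-.552,C[...,1]-.0532)<.026)&(np.hypot(C[...,0]-.552,C[...,1]-.0532)>.0175)&(C[...,2]>.03);print(" wheel ring pts",s.sum())
E
```

```text
scene [228. 112. 122.] 115 z [0.0192 0.0232 0.0255] [493.4, -253.7] (108.13719177246094, 71.97400665283203) tray z 0.0193
 slope deg 3.881997646735946Traceback (most recent call last):
  File "<stdin>", line 7, in <module>
    return umr_maximum(a, axis, None, out, keepdims, initial, where)
ValueError: zero-size array to reduction operation maximum which has no identity
```

```bash
python3 - <<'E'
from h import *
for n in("scene","top"):
    P,D=read_camera(n);C=cloud(n,D);L=cv2.cvtColor(P,cv2.COLOR_RGB2LAB).astype(float);r=np.hypot(C[...,0]-.501,C[...,1]+.268)
    k=r<.04;a0=np.median(L[k],0);m=(k&(np.linalg.norm(L[...,1:]-a0[1:],axis=-1)>8)).astype(np.uint8)
    N,lab,st,_=cv2.connectedComponentsWithStats(m,connectivity=8);i=1+np.argmax(st[1:,4]);m=lab==i;c=C[m]
    x,y,w,h=st[i,:4];print(n,st[i],"z",np.percentile(c[:,2],[5,50,95]).round(4),"xy",(c[:,:2].min(0)*1e3).round(),(c[:,:2].max(0)*1e3).round())
    A=np.c_[c[:,:2]-c[:,:2].mean(0),np.ones(len(c))];q=np.linalg.lstsq(A,c[:,2],rcond=None)[0];print(" slope deg",np.degrees(np.arctan(np.hypot(q[0],q[1]))))
    for row in m[y:y+h,x:x+w]: print("".join(".#"[int(b)] for b in row))
    for nm,pt in(("grip",[.554,.228,.1]),("shaft",[.552,.053,.047])):
        u,v=map(int,proj(n,pt));print(nm,(u,v),P[v,u],C[v,u].round(3))
print(observe()["qpos"].round(2))
E
```

```text
scene [300 299  20  14  99] z [0.0207 0.0232 0.0252] xy [ 480. -290.] [ 519. -249.]
 slope deg 0.6838367779161624
.....#########......
...#############....
..####.......####...
.###...........####.
###.............###.
##...............###
##................##
..................##
.................###
..##.............##.
..###..........####.
...######.########..
.....###########....
........######......
grip (215, 171) [57 68 76] [ 0.32  -0.239  0.351]
shaft (248, 217) [64 65 70] [ 0.371 -0.252  0.258]
top [404 255  20  19  95] z [0.0197 0.0228 0.027 ] xy [ 481. -288.] [ 518. -248.]
 slope deg 0.526715344203287
........###.........
.....#########......
...#####...#####....
..###.........###...
..##...........###..
.##.............##..
.##..............##.
###..............##.
##...............##.
##................#.
##................##
##...............###
.##..............##.
.##..............##.
..##............###.
..###..........###..
...##.........###...
...........#####....
..........####......
grip (164, 234) [89 92 94] [0.552 0.225 0.119]
shaft (256, 238) [161 160 166] [0.553 0.054 0.047]
[-0.57  0.13  2.12  0.    0.88 -1.87]
```

The ring lies flat near the tray centre: 0.5–0.7° slope, top at 23 mm over the 18 mm tray. In the top view the pick is still in its rack, and the gripper is clear. Handing in.

```bash
python3 -c "
from h import *
print(close_job())"
```

```text
the job is handed in; nothing more can be done
None
```

I did the job in the order asked and handed it in at about 36 s on the robot's clock, under the 67 s limit.

- **Freeing the ring:** I took the pick from its rack and found the toe height by a gentle touch on the wheel face (about 11 N). I then worked the toe under ring end b and lifted in 1 mm steps, with at most about 4–5 N read at the wrist. Both ends snapped up over the balls. Depth showed the ends about 42 mm high and the back about 32 mm.
- **Pick:** I stood the pick back in its rack. The top view at the end still shows it there.
- **Ring on the tray:** I took the ring off with the gripper and set it down on the plain mint tray. While held, the gripper read about 37 mm across, less than the ring's 41 mm, but it did not slip.
- **Last checks:** Both cameras show the whole ring with its gap, lying near the tray centre at 0.5–0.7° slope. Its top is at 23 mm on the 18 mm tray. The gripper is clear of everything.

**Checks that failed or were missed:**
- The 12-picture limit stopped me viewing the last image, so the final check is by mask and depth only.
- In the last scene view the arm hid the rack and wheel, so for those I relied on the top view.
- The setting-down touch on the tray reached about 14 N.
- I did not check the loupe and oil bottle separately at the end, but none of my moves went close to them.

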